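# Swing the transformer's test plate to its line

## Task

Two pale aluminium plates each turn on a pin on a brown wooden base. Swing the plate that carries the yellow transformer round its pin, for example by pushing its side near the free corner, until its long side lies along the yellow line on its base, and let go of it there. Leave the other plate, with the green wound ring, as it is.

Things in the scene. Friction and masses are not known exactly. Their poses are not given: they have to be found in the camera images.
- transformer_plate (a joint): rad; heading of the 90 x 150 x 18 mm pale aluminium plate that carries a yellow-black transformer (top 64 mm above the worktop). 0 = long side along the yellow line; positive = counter-clockwise from above. Starts at 0.6 to 1.05 (free end towards the robot), so must turn clockwise. Range -0.5 to 1.25: it can be pushed past the line. About 3 N at the free end turns it; it stays where left.
- transformer_plate_corner (a point): free corner of that plate on the side to push, at half thickness (plate is 8 to 26 mm above the worktop, over a 6 mm high brown base). Frame turns with the plate: x from the pushed side into the plate, y along it away from the pin, z up. Plate spans x 0 to 90, y -150 to 0 mm; pin at x 15, y -135. Push the side x = 0 towards +x near this corner; outside that side it is empty.
- transformer_plate_pin (a point): fixed pin (dark round head, 20 mm wide, top 34 mm above the worktop) that the transformer plate turns on; point at 17 mm height. Frame of the fixed wooden base (150 x 240 mm): y runs along the yellow line, which is 6 x 220 mm, flat on the base, its centre at x -22, y 70 mm from the pin.
- ring_plate_corner (a point): same corner of the other plate, which must be left alone: same size, pin, base and frame, but it carries a green copper-wound ring (40 x 46 x 12 mm).

How it is judged:
By the outcome, as a careful person would: the job done as asked, in the order asked, and still so for the second after the job is handed in, with the robot touching nothing.
It also fails if it takes over 40 s, if anything falls off the work surface, if the arm or the gripper's body presses on something with over 40 N, if the wrist force passes 120 N, or if a joint passes its speed limit or range.

## Robot

A 6-joint arm with a two-finger parallel gripper is mounted at the origin on a cart in front of the work surface, level with it; the furniture and walls round the work are solid. World frame = base frame: x ahead of the robot, y to its left, z up, the work surface at z = 0. Lengths are in m, angles in rad, forces in N, time in s.
With the tool pointing down it reaches from about 0.375 to 0.975 m from the base axis. Payload 3.8 kg.
Tool frame: the origin (TCP) lies on the centre line of the jaws, within the pads' length; the fingertips stand 22 mm ahead of it and the grasp point (between the pads) lies 3 mm ahead of it; z points along the fingers, y is the line along which they close (so a half turn about z gives the same grasp; the last joint's range is limited). The gripper opens to 85 mm and grips with 20 to 120 N. Pads are 22 mm wide; open, the fingers measure 114 mm over their backs; the gripper's body (76 mm by 85 mm) begins 54 mm behind the grasp point. The pads swing forward as they close: fully open they stand 13 mm farther back than shut.
Start: joints at [-1.289, 0.264, 1.604, -0, 1.274, -0.037], TCP at [0.212, -0.641, 0.253] pointing down, gripper open.
Joint ranges: [-2.63, 2.63], [-0.94, 2.18], [0.31, 2.57], [-1.31, 4.45], [0, 2.66], [-2.55, 2.55]. Speed limits (rad/s): [2.57, 2.57, 3.14, 3.14, 3.14, 3.14].

## Interface

Orientations are given as a unit quaternion [x, y, z, w].
In Python, from station import r, vision gives the robot as it stands.
- The arm moves only by the shell command python3 -m inch 'ROWS'. ROWS is JSON, a list of rows, each an object with "fingers": the closure, from 0 (fully open) to 1 (shut); "delta_pos": the shift along the tool's x, y, z in cm, a list of three; "turn": the turn, a rotation vector about the tool's x, y, z in rad, a list of three. In form: [{"fingers": fingers, "delta_pos": [x, y, z], "turn": [rx, ry, rz]}, ...]. A call has 1 to 12 rows; each row shifts and turns the commanded pose from where the row before left it, along the tool's axes as they then stand; what a row does not reach is not made up. A row lasts 1/8 s, in which the tool goes at most 62.5 mm and 10.7 degrees, less where a joint would pass 70% of its speed; a pose out of reach is approached as far as the arm can. A call with a gripper value outside its range is refused whole. The fingers move at their own pace and stop on an object; the grip force is fixed at half the most. Time passes only in rows, so rows that do not move let the fingers close. It gives the time, the measured TCP pose, the force, the opening and the grip force at its end, in the units of the state.
- r.get_obs(): the state, without advancing time (a new reading comes with each control period).
- vision.grab_frame(name): name is "scene" or "top" or "wrist"; returns a dict with "color" (480x640x3 uint8, blue, green, red), "range_z" (480x640 float32, m along the optical axis (not along the pixel's ray), 0 where there is no reading), "fx", "fy", "cx", "cy" (pixels), "rvec" (rotation vector, rad) and "tvec" (3), from world to camera coordinates, as OpenCV has them. Camera axes: x right, y down, z forward; pixel columns grow to the right and rows downward; lengths in m; the calibration is good to about 2 mm. A picture is of the moment at which its call begins.
- r.sign_off(): hands the job in; it is judged then, once.
The state is a dict: "time_s": time; "q": joint angles; "joint_vel": joint speeds; "tau": joint torques, N m; "eef_pos": TCP position; "tcp_rot": TCP orientation; "ft_force": force on the tool from outside, world axes, zero at the start; "wrist_torque": the same for the moment, N m; "finger_gap": opening from 0.0 (shut) to 1.0 (fully open); "grip_force": force on a finger pad.
Only numpy, scipy, OpenCV 4.12 (cv2) and the standard library are available. Lean on these libraries where they do the work, as an engineer would, in place of code of your own. Each camera call takes 0.05 s, during which the arm holds its last target. There are 200 camera calls.

## Working session

There is one attempt and no reset: what is moved stays moved. The work goes in short steps, Python scripts to look and compute and a shell command to move; the robot and the scene stay as the last step left them, time stands still between calls to the robot, and variables do not carry over. Pictures are saved under pics/ and viewed, at most 10 in all, crops included, and the job is handed in when it is done.

```bash
mkdir -p pics; ls; python3 - <<'E'
from station import r, vision
import cv2,pickle
for n in("top","scene"):
    f=vision.grab_frame(n); cv2.imwrite(f"pics/{n}0.png",f["color"]); pickle.dump(f,open(f"{n}0.pkl","wb"))
o=r.get_obs(); print(o["time_s"],o["eef_pos"],o["tcp_rot"])
E
```

```text
pics
0.1 [ 0.21140292 -0.6403835   0.25208078] [ 9.87318765e-01  1.58747002e-01 -1.34249737e-04 -1.01382382e-03]
```

View pics/top0.png

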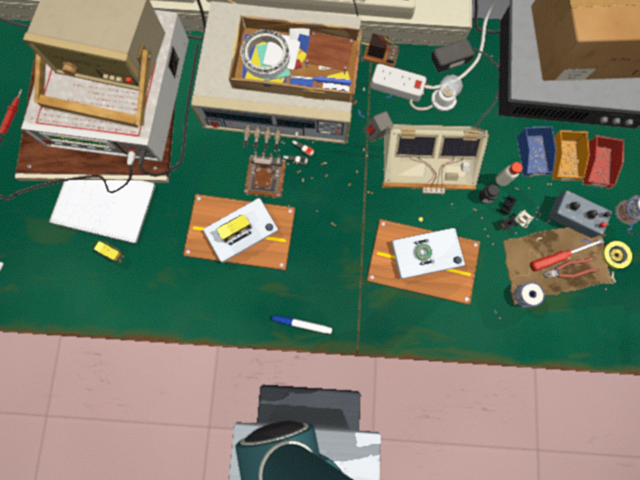

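The transformer plate is on the left base (about 240,230), with its pin near (270,238). The ring plate is on the right base (428,252). I'll enlarge this area.

```bash
python3 - <<'E'
import cv2,pickle
f=pickle.load(open("top0.pkl","rb"))
c=f["color"][185:280,175:305]; cv2.imwrite("pics/c0.png",cv2.resize(c,None,fx=6,fy=6,interpolation=cv2.INTER_CUBIC))
E
```

```text
(no output)
```

View pics/c0.png

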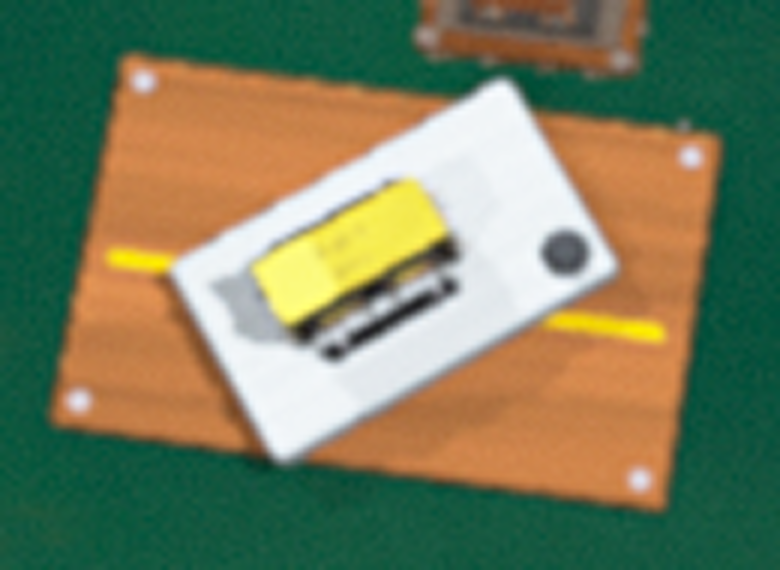

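View pics/scene0.png

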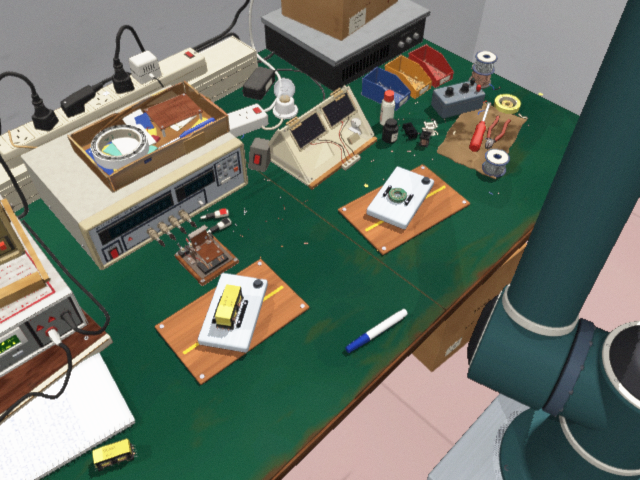

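The crop shows the free corner at (280,462), the pin head at (565,252), and the line running from (108,258) to (662,333). I'll convert these to world coordinates.

```bash
cat > h.py <<'E'
import numpy as np,cv2
def pix2w(f,uv,z):
    R=cv2.Rodrigues(np.array(f["rvec"],float))[0]; t=np.array(f["tvec"],float).ravel()
    d=R.T@np.array([(uv[0]-f["cx"])/f["fx"],(uv[1]-f["cy"])/f["fy"],1]); o=-R.T@t
    return o+d*(z-o[2])/d[2]
E
python3 - <<'E'
import pickle,numpy as np
from h import *
f=pickle.load(open("top0.pkl","rb"))
P={}
for n,u,v,z in [("pin",565,252,.034),("corner",278,464,.022),("c_pin",620,272,.026),("far_free",172,268,.026),("far_pin",508,78,.026),("l0",108,258,.006),("l1",662,333,.006)]:
    P[n]=pix2w(f,(175+(u+.5)/6-.5,185+(v+.5)/6-.5),z); print(n,P[n].round(4))
d=lambda a,b:np.linalg.norm((P[a]-P[b])[:2])
print("line",d("l0","l1"),"long",d("corner","c_pin"),"short",d("corner","far_free"),"pin-corner",d("pin","corner"),.136)
y=(P["l0"]-P["l1"])[:2]; a=np.arctan2(y[1],y[0]); y/=np.linalg.norm(y)
# plate x axis: from pushed side; x right of y
x=np.array([y[1],-y[0]]); m=(P["l0"]+P["l1"])[:2]/2-P["pin"][:2]
print("line heading",a,"mid in base",m@x,m@y)
for p,q in(("corner","c_pin"),("far_free","far_pin")):
    w=(P[p]-P[q])[:2]; print("angle",np.arctan2(w[1],w[0])-a)
R=cv2.Rodrigues(np.array(f["rvec"],float))[0]; print("cam",-R.T@np.ravel(f["tvec"]))
E
```

```text
pin [0.5848 0.1188 0.034 ]
corner [0.4976 0.2217 0.022 ]
c_pin [0.5802 0.0979 0.026 ]
far_free [0.5702 0.2699 0.026 ]
far_pin [0.6548 0.148  0.026 ]
l0 [0.5768 0.3005 0.006 ]
l1 [0.5615 0.0814 0.006 ]
line 0.2196925536551484 long 0.14885884621637835 short 0.08709070315157062 pin-corner 0.13491237683417168 0.136
line heading 1.500834625926363 mid in base -0.02062289369946171 0.07091721730591942
angle 0.6580710590507133
angle 0.677021744214509
cam [ 0.33914348 -0.00196187  1.08451793]
```

Sizes check out: line 219.7 mm, plate 149 × 87 mm, line centre at (-20.6, 70.9) mm. The plate has to turn about 0.67 rad clockwise. I'll carry the shut gripper round to the left, staying high.

```bash
R='{"fingers":1,"delta_pos":[3.2,-1.9,0],"turn":[0,0,0]}'; true; python3 -m inch '[{"fingers":1,"delta_pos":[3.2,-1.9,0],"turn":[0,0,0]},{"fingers":1,"delta_pos":[3.2,-1.9,0],"turn":[0,0,0]},{"fingers":1,"delta_pos":[3.2,-1.9,0],"turn":[0,0,0]},{"fingers":1,"delta_pos":[3.2,-1.9,0],"turn":[0,0,0]},{"fingers":1,"delta_pos":[3.2,-1.9,0],"turn":[0,0,0]},{"fingers":1,"delta_pos":[3.2,-1.9,0],"turn":[0,0,0]},{"fingers":1,"delta_pos":[3.2,-1.9,0],"turn":[0,0,0]},{"fingers":1,"delta_pos":[3.2,-1.9,0],"turn":[0,0,0]},{"fingers":1,"delta_pos":[3.2,-1.9,0],"turn":[0,0,0]},{"fingers":1,"delta_pos":[3.2,-1.9,0],"turn":[0,0,0]},{"fingers":1,"delta_pos":[3.2,-1.9,0],"turn":[0,0,0]},{"fingers":1,"delta_pos":[3.2,-1.9,0],"turn":[0,0,0]}]' && python3 -m inch '[{"fingers":1,"delta_pos":[0.8,-2.8,0],"turn":[0,0,0]},{"fingers":1,"delta_pos":[0.8,-2.8,0],"turn":[0,0,0]},{"fingers":1,"delta_pos":[0.8,-2.8,0],"turn":[0,0,0]},{"fingers":1,"delta_pos":[0.8,-2.8,0],"turn":[0,0,0]},{"fingers":1,"delta_pos":[0.8,-2.8,0],"turn":[0,0,0]},{"fingers":1,"delta_pos":[0.8,-2.8,0],"turn":[0,0,0]},{"fingers":1,"delta_pos":[0.8,-2.8,0],"turn":[0,0,0]},{"fingers":1,"delta_pos":[0.8,-2.8,0],"turn":[0,0,0]},{"fingers":1,"delta_pos":[0.8,-2.8,0],"turn":[0,0,0]},{"fingers":1,"delta_pos":[0.8,-2.8,0],"turn":[0,0,0]},{"fingers":1,"delta_pos":[0,0,0],"turn":[0,0,0.13]},{"fingers":1,"delta_pos":[0,0,0],"turn":[0,0,0.13]}]'; python3 -c "
from station import r
o=r.get_obs();print(o['time_s'],o['eef_pos'],o['tcp_rot'],o['q'],o['finger_gap'])"
```

```text
time_s: 1.6
eef_pos: [0.5052, -0.3029, 0.2527]
tcp_rot: [0.987, 0.159, -0.0, -0.0]
ft_force: [0.4, -0.5, 0.3]
finger_gap: -0.003
grip_force: 0.0
time_s: 3.1
eef_pos: [0.4925, -0.0126, 0.2528]
tcp_rot: [1.0, 0.028, -0.0, -0.0]
ft_force: [0.2, -0.6, -0.1]
finger_gap: 0.001
grip_force: 0.0
3.1 [ 0.49251462 -0.01255245  0.25277241] [ 9.99612085e-01  2.78473022e-02 -4.53629250e-04 -3.32488108e-05] [-7.60244591e-02 -8.46765209e-02  1.98303673e+00 -2.94927756e-05
  1.24414171e+00  1.43907953e+00] 0.0013644885599566649
```

```bash
python3 -m inch '[{"fingers":1,"delta_pos":[0,0,0],"turn":[0,0,0.126]},{"fingers":1,"delta_pos":[-0.6,-3.1,0],"turn":[0,0,0]},{"fingers":1,"delta_pos":[-0.6,-3.1,0],"turn":[0,0,0]},{"fingers":1,"delta_pos":[-0.6,-3.1,0],"turn":[0,0,0]},{"fingers":1,"delta_pos":[-0.6,-3.1,0],"turn":[0,0,0]},{"fingers":1,"delta_pos":[-0.6,-3.1,0],"turn":[0,0,0]},{"fingers":1,"delta_pos":[-0.6,-3.1,0],"turn":[0,0,0]},{"fingers":1,"delta_pos":[0,0,4.5],"turn":[0,0,0]},{"fingers":1,"delta_pos":[0,0,4.5],"turn":[0,0,0]},{"fingers":1,"delta_pos":[0,0,4.5],"turn":[0,0,0]},{"fingers":1,"delta_pos":[0,0,2.5],"turn":[0,0,0]},{"fingers":1,"delta_pos":[0,0,0],"turn":[0,0,0]}]' && python3 -m inch '[{"fingers":1,"delta_pos":[0,0,2],"turn":[0,0,0]},{"fingers":1,"delta_pos":[0,0,2],"turn":[0,0,0]},{"fingers":1,"delta_pos":[0,0,1.6],"turn":[0,0,0]},{"fingers":1,"delta_pos":[0,0,0],"turn":[0,0,0]}]'; python3 - <<'E'
from station import r,vision
import cv2,pickle
import numpy as np
f=vision.grab_frame("scene");c=f["color"][240:400,140:330]
a=cv2.resize(c,None,fx=4,fy=4,interpolation=cv2.INTER_CUBIC)
g=vision.grab_frame("top")["color"][185:280,175:305]
cv2.imwrite("pics/s1.png",a[:590]); print(r.get_obs()["q"])
cv2.imwrite("pics/t1.png",cv2.resize(g,None,fx=6,fy=6))
E
```

```text
time_s: 4.6
eef_pos: [0.4669, 0.174, 0.0905]
tcp_rot: [0.999, -0.034, -0.003, 0.001]
ft_force: [0.4, -0.6, 0.8]
finger_gap: 0.005
grip_force: 0.0
time_s: 5.1
eef_pos: [0.469, 0.1746, 0.0368]
tcp_rot: [0.999, -0.034, -0.001, 0.0]
ft_force: [-0.7, -0.2, -0.7]
finger_gap: 0.0
grip_force: 0.0
[ 3.06763239e-01  1.80626989e-01  2.15193545e+00 -6.57813400e-06
  8.08099420e-01  1.94472768e+00]
```

View pics/s1.png

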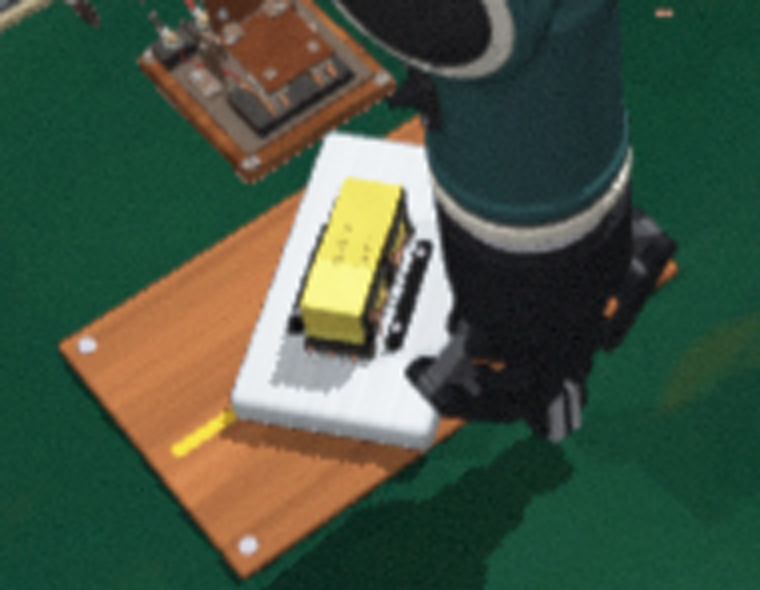

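The shut fingers stand beside the pushed side, with the tip at about (560,430) in the crop, and touch nothing. I'll push most of the way.

```bash
python3 -m inch '[{"fingers":1,"delta_pos":[0.7,-0.6,0],"turn":[0,0,0]},{"fingers":1,"delta_pos":[0.7,-0.6,0],"turn":[0,0,0]},{"fingers":1,"delta_pos":[0.7,-0.6,0],"turn":[0,0,0]},{"fingers":1,"delta_pos":[0.7,-0.6,0],"turn":[0,0,0]},{"fingers":1,"delta_pos":[0.7,-0.5,0],"turn":[0,0,0]},{"fingers":1,"delta_pos":[0.7,-0.5,0],"turn":[0,0,0]},{"fingers":1,"delta_pos":[0.7,-0.5,0],"turn":[0,0,0]},{"fingers":1,"delta_pos":[0.7,-0.5,0],"turn":[0,0,0]},{"fingers":1,"delta_pos":[0.7,-0.4,0],"turn":[0,0,0]},{"fingers":1,"delta_pos":[0.7,-0.4,0],"turn":[0,0,0]},{"fingers":1,"delta_pos":[0,0,0],"turn":[0,0,0]}]'; python3 - <<'E'
from station import r,vision
import cv2,pickle
f=vision.grab_frame("top");pickle.dump(f,open("top2.pkl","wb"))
cv2.imwrite("pics/t2.png",cv2.resize(f["color"][185:280,175:305],None,fx=6,fy=6,interpolation=cv2.INTER_CUBIC))
E
```

```text
time_s: 6.58
eef_pos: [0.5444, 0.2226, 0.0377]
tcp_rot: [0.999, -0.034, 0.001, -0.001]
ft_force: [-0.1, -0.6, -0.8]
finger_gap: -0.003
grip_force: 0.0
```

View pics/t2.png

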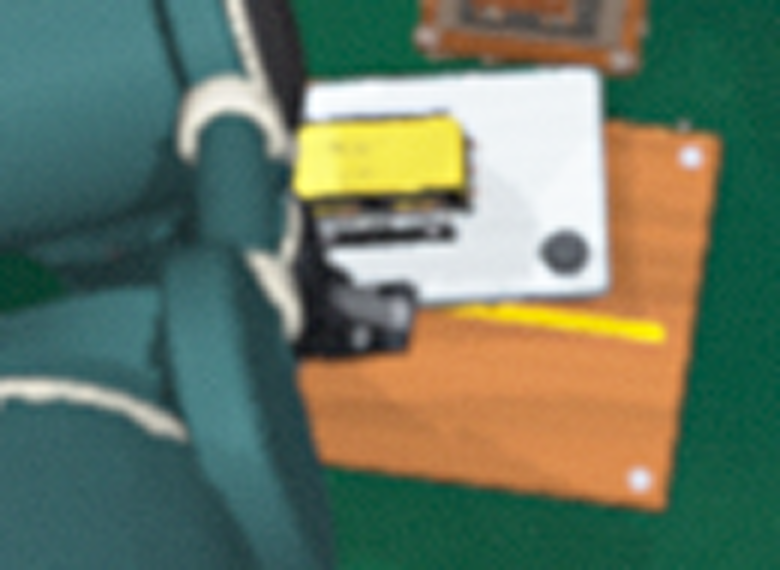

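The plate has turned most of the way. Its far edge runs from (310,83) to (598,68) and its near edge from (420,304) to (602,293). I'll measure the remaining angle.

```bash
python3 - <<'E'
import pickle
from h import *
f=pickle.load(open("top2.pkl","rb"))
w=lambda u,v,z:pix2w(f,(175+(u+.5)/6-.5,185+(v+.5)/6-.5),z)[:2]
# subpixel edge fit: far long edge, far from arm
g=f["color"].astype(float).min(2); 
pts=[]
for c in range(229,272):
    col=g[190:206,c]; d=np.diff(col); i=d.argmax()
    k=slice(max(i-1,0),i+2); s=190+(np.arange(len(d))[k]*d[k]).sum()/d[k].sum()+.5
    pts.append(pix2w(f,(c,s),.026)[:2])
pts=np.array(pts)
vx=cv2.fitLine(pts.astype(np.float32),cv2.DIST_HUBER,0,1e-4,1e-4).ravel()
a=np.arctan2(vx[1],vx[0])%np.pi; n=np.array([-vx[1],vx[0]])
print("fit",a,"resid",np.abs((pts-vx[2:])@n).max())
for p,q in(((310,83),(598,68)),((420,304),(602,293))):
    d=w(*p,.026)-w(*q,.026); print("hand",np.arctan2(d[1],d[0]))
# line heading from initial image
h=cv2.cvtColor(pickle.load(open("top0.pkl","rb"))["color"],cv2.COLOR_BGR2HSV)
m=cv2.inRange(h,(22,150,120),(35,255,255)); P=[]
for lo,hi in((193,203),(266,285)):
    for c in range(lo,hi):
        r=np.nonzero(m[222:245,c])[0]
        if len(r): P.append(pix2w(f,(c,222+r.mean()),.006)[:2])
v=cv2.fitLine(np.array(P,np.float32),cv2.DIST_HUBER,0,1e-4,1e-4).ravel(); print("line",np.arctan2(v[1],v[0])%np.pi,len(P))
E
```

```text
fit 1.7070255 resid 0.0009686979177398263
hand 1.6928802929512128
hand 1.700132808490897
line 1.4955062 29
```

```bash
python3 -m inch '[{"fingers":1,"delta_pos":[0.6,-0.3,0],"turn":[0,0,0]},{"fingers":1,"delta_pos":[0.6,-0.3,0],"turn":[0,0,0]},{"fingers":1,"delta_pos":[0.6,-0.2,0],"turn":[0,0,0]},{"fingers":1,"delta_pos":[0,0,0],"turn":[0,0,0]},{"fingers":1,"delta_pos":[0,0,0],"turn":[0,0,0]}]'; cat > m.py <<'E'
import sys,pickle
from station import vision
from h import *
f=vision.grab_frame("top"); pickle.dump(f,open("last.pkl","wb"))
cv2.imwrite("pics/%s.png"%sys.argv[1],cv2.resize(f["color"][185:280,175:305],None,fx=6,fy=6,interpolation=cv2.INTER_CUBIC))
g=f["color"].astype(float).min(2); pts=[]
for c in range(240,270):
    col=g[185:206,c]; d=np.diff(col); i=d.argmax()
    k=slice(max(i-1,0),i+2); s=185+(np.arange(len(d))[k]*d[k]).sum()/d[k].sum()+.5
    pts.append(pix2w(f,(c,s),.026)[:2])
pts=np.array(pts)
v=cv2.fitLine(pts.astype(np.float32),cv2.DIST_HUBER,0,1e-4,1e-4).ravel(); n=np.array([-v[1],v[0]])
print("heading",(np.arctan2(v[1],v[0])%np.pi)-1.498,"resid",np.abs((pts-v[2:])@n).max())
E
python3 m.py t3
```

```text
time_s: 7.25
eef_pos: [0.5622, 0.2292, 0.0377]
tcp_rot: [0.999, -0.034, 0.001, -0.0]
ft_force: [-0.3, 0.7, -0.2]
finger_gap: 0.001
grip_force: 0.0
heading 0.052477956 resid 0.0008864813659093269
```

View pics/t3.png

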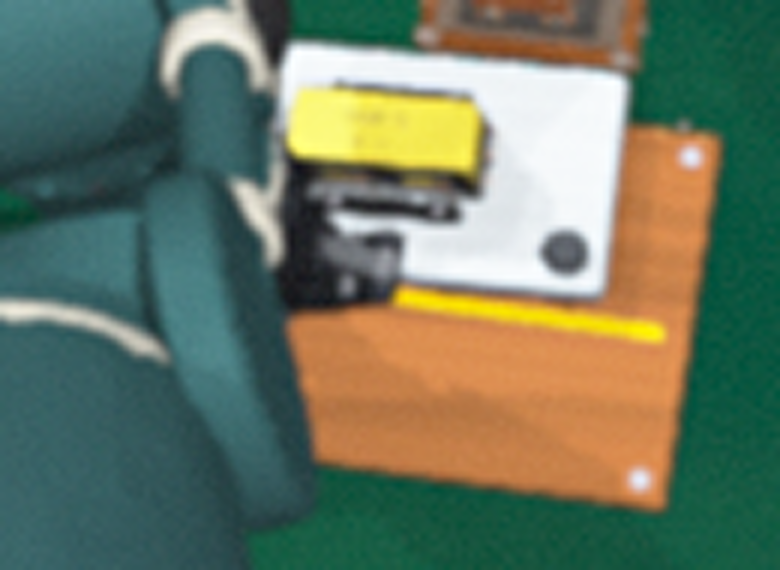

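The plate is nearly parallel; the near edge converges on the line towards the free end, with about 0.05 rad left. I'll push 5 mm more, then measure.

```bash
python3 -m inch '[{"fingers":1,"delta_pos":[0.25,0,0],"turn":[0,0,0]},{"fingers":1,"delta_pos":[0.25,0,0],"turn":[0,0,0]},{"fingers":1,"delta_pos":[0,0,0],"turn":[0,0,0]},{"fingers":1,"delta_pos":[0,0,0],"turn":[0,0,0]}]'; python3 m.py t4; python3 -m inch '[{"fingers":1,"delta_pos":[-2,0,0],"turn":[0,0,0]},{"fingers":1,"delta_pos":[-4,0,0],"turn":[0,0,0]},{"fingers":1,"delta_pos":[-3,2,-3],"turn":[0,0,0]},{"fingers":1,"delta_pos":[0,5,-4],"turn":[0,0,0]},{"fingers":1,"delta_pos":[0,5,-4],"turn":[0,0,0]},{"fingers":1,"delta_pos":[0,5,-4],"turn":[0,0,0]},{"fingers":1,"delta_pos":[0,5,0],"turn":[0,0,0]},{"fingers":1,"delta_pos":[0,0,0],"turn":[0,0,0]},{"fingers":1,"delta_pos":[0,0,0],"turn":[0,0,0]}]'; python3 m.py t5
```

```text
time_s: 7.8
eef_pos: [0.5664, 0.2285, 0.0372]
tcp_rot: [0.999, -0.034, 0.0, 0.0]
ft_force: [-1.5, 1.0, 1.1]
finger_gap: 0.002
grip_force: 0.7
heading 0.010864973 resid 0.00173662768599833
time_s: 8.98
eef_pos: [0.4621, 0.0185, 0.1843]
tcp_rot: [0.999, -0.034, 0.0, -0.0]
ft_force: [0.4, -0.6, 0.0]
finger_gap: -0.001
grip_force: 0.0
heading 0.017816067 resid 0.0012667856403297713
```

View pics/t5.png

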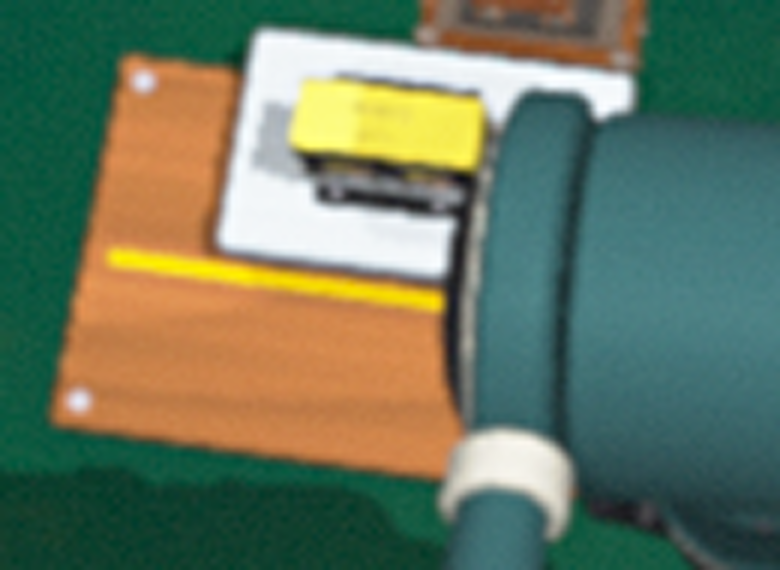

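The plate lies almost along the line, but the arm hides its pin end. I'll move away for a clean measurement.

```bash
python3 -m inch '[{"fingers":1,"delta_pos":[0,5,-2],"turn":[0,0,0]},{"fingers":1,"delta_pos":[0,5,-2],"turn":[0,0,0]},{"fingers":1,"delta_pos":[0,5,-2],"turn":[0,0,0]},{"fingers":1,"delta_pos":[0,5,0],"turn":[0,0,0]},{"fingers":1,"delta_pos":[0,5,0],"turn":[0,0,0]},{"fingers":1,"delta_pos":[0,0,0],"turn":[0,0,0]}]'; python3 m.py t6; python3 - <<'E'
import pickle
from h import *
f=pickle.load(open("last.pkl","rb"));g=f["color"].astype(float).min(2);b=f["color"].astype(float)
h=cv2.cvtColor(f["color"],cv2.COLOR_BGR2HSV)
def fit(P):
    v=cv2.fitLine(np.array(P,np.float32),cv2.DIST_HUBER,0,1e-4,1e-4).ravel(); return np.arctan2(v[1],v[0])%np.pi
def edge(cols,lo,hi,sg):
    P=[]
    for c in cols:
        d=np.clip(sg*np.diff(g[lo:hi,c]),0,None); i=d.argmax();k=slice(max(i-2,0),i+3)
        P.append(pix2w(f,(c,lo+(np.arange(len(d))[k]*d[k]).sum()/d[k].sum()+.5),.026)[:2])
    return fit(P)
# yellow weight = R - B, centroid per column
P=[]
for c in range(196,283):
    y=231+ (c-240)*.135   # expected row
    lo=int(y)-4; w=np.clip((b[lo:lo+10,c,1]-b[lo:lo+10,c,0])-60,0,None)
    if w.sum()>20: P.append(pix2w(f,(c,lo+(np.arange(10)*w).sum()/w.sum()),.006)[:2])
print("line",fit(P),len(P),"far",edge(range(220,278),185,200,1),"near",edge(range(214,274),222,238,-1))
E
```

```text
time_s: 9.78
eef_pos: [0.4456, -0.2324, 0.2439]
tcp_rot: [0.999, -0.035, -0.0, 0.0]
ft_force: [0.2, 0.7, 0.5]
finger_gap: 0.001
grip_force: 0.0
heading 0.024320483 resid 0.0011660668828458605
line 1.496885 87 far 1.5076733 near 1.5102979
```

View pics/t6.png

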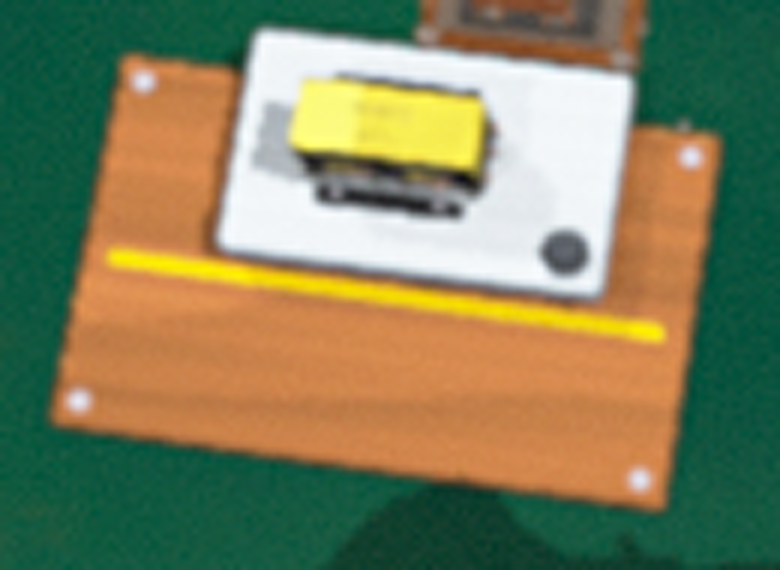

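Both long edges read within 0.011–0.013 rad (0.7°) of the line. The plate is released, the arm is clear, and it never went near the ring plate, so I'm handing in.

```bash
python3 -c "
from station import r
print(r.sign_off())"
```

```text
the job is handed in; nothing more can be done
None
```

The transformer plate now lies along the yellow line, about 0.012 rad (0.7°) short of exact by the top camera, and is released with the arm clear; the ring plate was not touched, and the job was handed in at about 10 s.

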